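# Complete a chromatography kit tray

## Robot

A 6-joint arm with a two-finger parallel gripper is mounted at the origin on the work surface. World frame = base frame: x ahead of the robot, y to its left, z up, the work surface at z = 0. Lengths are in mm, angles in rad, forces in N, time in s.
With the tool pointing down it reaches from about 400 to 925 mm from the base axis. Payload 3.4 kg.
Tool frame: the origin (TCP) lies on the centre line of the jaws, within the pads' length; the fingertips stand env.tip_reach ahead of it and the grasp point (between the pads) is the TCP (env.tip_reach is the distance from the TCP to the fingertips, in mm); z points along the fingers, y is the direction in which the jaws open and shut (so a half turn about z gives the same grasp; the last joint's range is limited). The gripper opens to 85 mm and grips with 20 to 120 N. Pads are 22 mm wide; open, the fingers measure 114 mm over their backs; the gripper's body (76 mm by 85 mm) begins 54 mm behind the grasp point. The pads swing forward as they close: fully open they stand 13 mm farther back than shut.
Start: joints at [-1.252, 0.307, 1.506, -0, 1.328, -0.073], TCP at [219.542, -531.444, 250.305] pointing down, gripper open.
Joint ranges: [-3.12, 3.12], [-1.05, 2.28], [0.14, 2.33], [-1.42, 4.57], [0.1, 2.73], [-2.68, 2.68]. Speed limits (rad/s): [2.57, 2.57, 3.14, 3.14, 3.14, 3.14].

## Interface

Orientations are given as a rotation vector (axis times angle).
In Python, from plant import env, command_gripper, kin, get_state, optics, sign_off gives the robot as it stands. Calls block until the motion is done:
- env.move_to(position, orientation): joint-space move of the TCP to a pose.
- env.movel(position, vel=150, ori=None, contact_N=None): straight line of the TCP; ori=None keeps the orientation; vel is the mean speed in mm/s. With contact_N (N) it stops when the force on the tool has changed by that much, and returns True; else False.
- env.move_joints(angles): joint-space move.
- command_gripper(opening, grasp_force=None): finger opening in mm; grasp_force is the grip in N (None keeps the last); returns when the fingers have stopped.
- env.dwell(seconds).
- kin.inverse_kinematics(position, orientation): joint angles nearest the present ones, or None.
- get_state(): the state.
- optics.capture(name): name is "scene" or "top" or "wrist"; returns a dict with "pixels" (420x560x3 uint8, red, green, blue), "fovy" (degrees; the focal length in pixels is half the picture's height over the tangent of half this angle, whatever the lens; pixels are square), "cx", "cy" (the principal point, pixels), "origin" and "attitude" of the camera in the world; the wrist camera has in their place "hand_eye" (4x4, takes a point from camera to tool coordinates, whose origin is the TCP and whose axes are the flange's). Camera axes: x right, y down, z forward; pixel columns grow to the right and rows downward; lengths in mm; the calibration is good to about 2 mm. The wrist camera is an equidistant fisheye: a pixel r from the principal point sees the ray r / f radians off the axis. A picture is of the moment at which its call begins: read the wrist's pose just before it. There is no depth.
A pose or a line that the arm cannot do raises env.Unreachable and nothing moves.
- sign_off(): hands the job in, once; it reports no verdict.
The state is a dict: "time_s": time; "joint_positions": joint angles; "qvel": joint speeds; "joint_torque": joint torques, N m; "eef_pos": TCP position; "orientation": TCP orientation; "force": force on the tool from outside, world axes, zero at the start; "wrist_torque": the same for the moment, N m; "grip_width": finger opening in mm.
Only numpy, scipy, OpenCV 4.12 (cv2) and the standard library are available. Lean on these libraries where they do the work, as an engineer would, in place of code of your own. Each camera call takes 0.05 s, during which the arm holds its last target.

## Task

Complete the kit tray so that it holds exactly one of each type: one capped jar and one beaker, each standing upright in a recess of its own, and the coated glass plate from the wire easel, clamped in the spotting board. See which of the jar and the beaker is already in the tray and fetch only the missing one from the grey mat; hold the plate by its edges, never touching the white coating, and lay it coating up and fully down on the board's bed, clamped lengthwise between the sprung jaw and the fixed stop. Push the glass against the jaw by feel, without driving the jaw hard against its limit, set every piece down without dropping it, and leave the spare pieces on the mat and everything else on the bench where they are.

Things in the scene. Friction and masses are not known exactly. Their poses are not given: they have to be found in the camera images.
- kit: grey kit tray, 220 (x) x 290 (y) mm, floor 3 mm thick, rim 12 mm high, fixed to the bench; origin under its centre, x away from the robot at yaw 0, z up. It carries at y = -90 mm two white recesses and at y = +70 mm the spotting board: a bed 30 mm wide (y) running along x with its top 27 mm above the bench, a steel fixed stop across its near end and a sprung steel jaw across its far end
- bed (a point): point on top of the spotting board's bed, at tray x = 0, y = +70 mm, 27 mm above the bench, axes as the tray's: the centre of the plate's underside when it is clamped. The fixed stop is at the -x end: its face is at x = -37.5 mm, it is 40 mm wide (y) and stands 5 mm above the bed
- jaw (a joint): how far the jaw is pushed back towards +x of the tray, m: 0 at rest, 0.008 where it bottoms on its hard limit. Damped spring: about 2 N to start it, 7 N at 5 mm, 10 N at 8 mm; beyond that the force rises sharply
- recess_1: one of two equal shallow white square recesses in the tray, 66 mm square inside; origin under its centre (3 mm above the bench); its floor is 3 mm above the origin, the rim stands 4 mm above the floor. May be either of the two places: 50 mm to the -x or the +x side of the tray's centre
- recess_2: the other recess, same shape
- jar_1_mid (a point): centre (half-way up) of a capped sample jar: upright cylinder 44 mm in diameter, 46 mm tall, clear body with a black screw cap, about 80 g. It stands either in a recess of the tray or on the mat
- jar_2_mid (a point): centre of another, equal jar, on the mat
- beaker_1_mid (a point): centre (half-way up) of a small clear plastic beaker, open at the top, 42 mm in diameter, 60 mm tall, wall 2 mm, about 40 g. It stands either in a recess of the tray or on the mat
- beaker_2_mid (a point): centre of another, equal beaker, on the mat. In all one of jar_1 and beaker_1 is in the tray, the three others stand on the mat about 95 mm apart
- mat: flat grey draining mat, 310 (x) x 110 (y) x 6 mm, fixed; origin under its centre
- easel: bent steel wire easel, fixed to the bench; origin on the bench, z up. Two 5 mm wires at y = +-12 mm make a 45 degree back rest that rises towards its -x side, with upturned hooks at the foot on which the plate's lower edge rests; about 80 mm high at most
- plate_mid (a point): centre of the glass plate, 75 (x) x 50 (y) x 4 (z) mm, about 50 g; its z axis is the normal of the coated face, its x axis runs down along the slope of the easel, its y axis is level. It leans on the easel at 45 degrees, coated face up and to the easel's +x side. Its two long side edges (y = +-25 mm) are free of the wires; its centre is about 53 mm above the bench
- plate: the same plate; origin at the centre of its uncoated underside
- coating: white coating on the plate's upper face, 67 x 42 x 1 mm, so 4 mm of bare glass is left all round; same origin and axes as plate. Fingers must never touch it
- jar_1: the first jar; origin at the centre of its underside
- jar_2: the second jar; origin at the centre of its underside
- beaker_1: the first beaker; origin at the centre of its underside
- beaker_2: the second beaker; origin at the centre of its underside
- bowl: steel bowl, 110 mm in diameter, 48 mm high, a bystander; origin at the centre of its underside
- pot: small open balm pot, 40 mm in diameter, 24 mm tall, a bystander; origin at the centre of its underside
- cap: loose black cap, 42 mm in diameter, 11 mm tall, a bystander; origin at the centre of its underside
- jaw_face (a point): centre of the clamping face of the sprung steel jaw, 40 mm wide (y), 12 mm high, its top 12.5 mm above the bed; at rest it is at bed x = +32.5 mm, so the gap to the fixed stop is 70 mm, 5 mm less than the plate's length. The plate's leading end is set on the bed nose-down against this face, pushed until the other end clears the stop, then that end is lowered; a plate slid straight down the pushed jaw can hang by friction with one end up

How it is judged (in metres and radians):
At the end, for the whole second after the job is handed in: One jar and one beaker upright in recesses (18 mm of centre), the other two standing within 20 mm of their start. Plate coating up, flat (0.05 rad) on the bed within 4 mm lengthwise, 8 mm sideways, jaw pushed back 3 to 7 mm by it. All at rest (((((horizontal distance between jar_1_mid and recess_1 below 0.018 m or horizontal distance between jar_1_mid and recess_2 below 0.018 m) and height (world z) of jar_1_mid between 0.025 and 0.033 m and angle between jar_1_mid's own z axis and vertical below 0.12 rad) and distance of jar_2_mid from where it was at the start of the episode below 0.02 m and angle between jar_2_mid's own z axis and vertical below 0.12 rad) or (((horizontal distance between jar_2_mid and recess_1 below 0.018 m or horizontal distance between jar_2_mid and recess_2 below 0.018 m) and height (world z) of jar_2_mid between 0.025 and 0.033 m and angle between jar_2_mid's own z axis and vertical below 0.12 rad) and distance of jar_1_mid from where it was at the start of the episode below 0.02 m and angle between jar_1_mid's own z axis and vertical below 0.12 rad)) and ((((horizontal distance between beaker_1_mid and recess_1 below 0.018 m or horizontal distance between beaker_1_mid and recess_2 below 0.018 m) and height (world z) of beaker_1_mid between 0.032 and 0.04 m and angle between beaker_1_mid's own z axis and vertical below 0.12 rad) and distance of beaker_2_mid from where it was at the start of the episode below 0.02 m and angle between beaker_2_mid's own z axis and vertical below 0.12 rad) or (((horizontal distance between beaker_2_mid and recess_1 below 0.018 m or horizontal distance between beaker_2_mid and recess_2 below 0.018 m) and height (world z) of beaker_2_mid between 0.032 and 0.04 m and angle between beaker_2_mid's own z axis and vertical below 0.12 rad) and distance of beaker_1_mid from where it was at the start of the episode below 0.02 m and angle between beaker_1_mid's own z axis and vertical below 0.12 rad)) and x of plate_mid in the frame of bed between -0.004 and 0.004 m and y of plate_mid in the frame of bed between -0.008 and 0.008 m and z of plate_mid in the frame of bed between 0 and 0.0045 m and angle between plate_mid's own z axis and vertical below 0.05 rad and value of joint jaw between 0.003 and 0.007 m and linear speed of each of jar_1, jar_2, beaker_1, beaker_2, plate below 0.02 m/s); the robot touches nothing.
It fails at once if the plate is driven hard against the bottomed jaw (over 18 N on the jaw) (contact force between plate and jaw above 18 N).
It fails at once if a finger touches the white coated face of the plate (contact force between the fingers and coating above 0.2 N).
It fails at once if a piece is dropped: it moves faster than 0.4 m/s with no finger on it ((contact force between the fingers and jar_1 below 0.02 N and linear speed of jar_1 above 0.4 m/s) or (contact force between the fingers and jar_2 below 0.02 N and linear speed of jar_2 above 0.4 m/s) or (contact force between the fingers and beaker_1 below 0.02 N and linear speed of beaker_1 above 0.4 m/s) or (contact force between the fingers and beaker_2 below 0.02 N and linear speed of beaker_2 above 0.4 m/s) or (contact force between the fingers and plate below 0.02 N and linear speed of plate above 0.4 m/s)).
It fails at once if the steel bowl, balm pot or black cap is shifted by more than 20 mm (distance of any of bowl, pot, cap from where it was at the start of the episode above 0.02 m).
It also fails if it takes over 53 s, if anything falls off the work surface, if the arm or the gripper's body presses on something with over 40 N, if the wrist force passes 120 N, or if a joint passes its speed limit or range.

## Working session

There is one attempt and no reset: what is moved stays moved. The work goes in short steps, each a Python script; the robot and the scene stay as the last script left them, time stands still between calls to the robot, and variables do not carry over. Pictures are saved under pics/ and viewed, and the job is handed in when it is done.

```bash
ls; mkdir -p pics; python3 - <<'E'
from plant import env, command_gripper, kin, get_state, optics, sign_off
import cv2
s=get_state();print(s, env.tip_reach)
for n in ["scene","top","wrist"]:
    c=optics.capture(n); cv2.imwrite(f"pics/{n}0.png",c["pixels"][:,:,::-1])
    print(n,{k:v for k,v in c.items() if k!="pixels"})
E
```

```text
pics
{'time_s': 0.0, 'joint_positions': array([-1.25251282e+00,  3.07549370e-01,  1.50767437e+00, -1.35235829e-05,
        1.32838136e+00, -7.35270966e-02]), 'qvel': array([ 8.04316317e-04, -9.91214864e-04,  2.82047640e-05, -8.91637702e-04,
        5.81172533e-04, -2.01486524e-04]), 'joint_torque': array([-2.02832387e-03, -4.57556534e+01, -2.51924193e+01, -1.33744466e-04,
        1.32566888e-02, -2.07452668e-07]), 'eef_pos': array([ 219.32396462, -530.81914771,  249.39415503]), 'orientation': array([-3.07954116e+00, -6.11141988e-01,  4.06095012e-04]), 'force': array([-0.10872675,  0.55557468,  1.0663707 ]), 'wrist_torque': array([-0.06130978,  0.03793895,  0.0225988 ]), 'grip_width': 85.20146156788856} 19.0
scene {'fovy': 44.45109349951063, 'cx': 279.6857163046719, 'cy': 209.18138399032026, 'origin': array([1184.9884478 ,  539.7823836 ,  571.69505296]), 'attitude': array([-0.9321669 , -2.28178399,  1.23901266])}
top {'fovy': 48.677651047770965, 'cx': 280.1211449131492, 'cy': 207.56513786408155, 'origin': array([ 504.82105905,  -12.73442748, 1093.6480885 ]), 'attitude': array([-2.15622727,  2.19050076, -0.10456992])}
wrist {'fovy': 65.70646984690485, 'cx': 281.0997040036034, 'cy': 209.5167410446166, 'hand_eye': array([[ 1.58900043e-04, -9.61835621e-01, -2.73627873e-01,
         6.90609041e+01],
       [ 9.99999637e-01,  3.81901706e-04, -7.61715816e-04,
         6.89566196e-01],
       [ 8.37144356e-04, -2.73627653e-01,  9.61835332e-01,
        -1.23070684e+02],
       [ 0.00000000e+00,  0.00000000e+00,  0.00000000e+00,
         1.00000000e+00]])}
```

View pics/scene0.png

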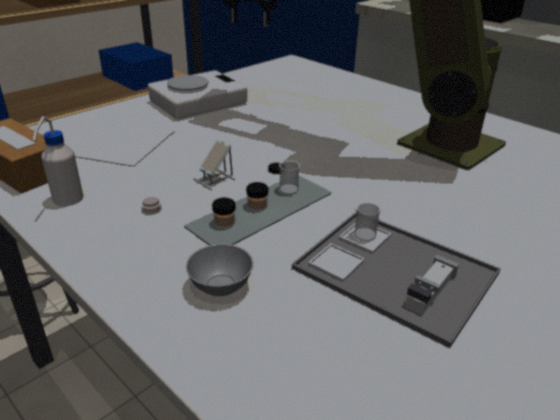

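View pics/top0.png

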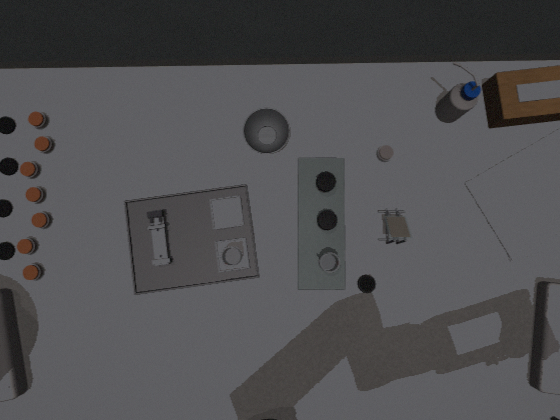

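View pics/wrist0.png

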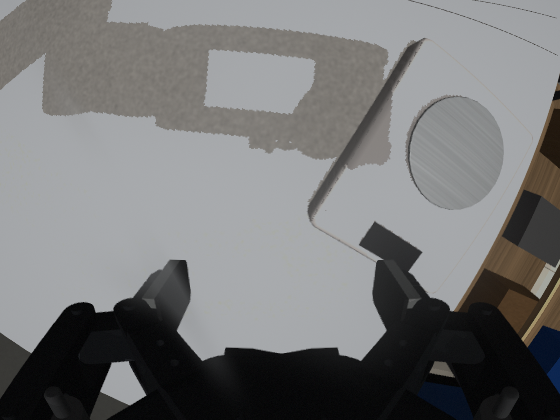

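The top view shows the tray around (190,240), with the beaker already in its near recess (232,255). On the mat are two jars (326,181; 327,219) and one beaker (328,261). The easel with the plate is at (395,228), so the missing piece is a jar.

```bash
cat > h.py <<'E'
import numpy as np, cv2
from scipy.spatial.transform import Rotation as R
from plant import env, command_gripper, kin, get_state, optics, sign_off
def cap(n,save=None):
    s=get_state(); c=optics.capture(n)
    im=c["pixels"]; f=im.shape[0]/2/np.tan(np.radians(c["fovy"])/2)
    if n=="wrist":
        T=np.eye(4);T[:3,:3]=R.from_rotvec(s["orientation"]).as_matrix();T[:3,3]=s["eef_pos"]
        M=T@c["hand_eye"]; Rm,o=M[:3,:3],M[:3,3]
    else: Rm,o=R.from_rotvec(c["attitude"]).as_matrix(),c["origin"]
    d=dict(im=im,f=f,cx=c["cx"],cy=c["cy"],R=Rm,o=o,n=n)
    if save: cv2.imwrite(f"pics/{save}.png",im[:,:,::-1]); np.savez(f"{save}.npz",**d)
    return d
def load(s):
    z=np.load(s+".npz"); return {k:(z[k] if z[k].ndim else z[k].item()) for k in z.files}
def ray(d,u,v):
    x,y=(u-d["cx"])/d["f"],(v-d["cy"])/d["f"]
    if d["n"]=="wrist":
        r=np.hypot(x,y); k=np.sin(r)/r if r>1e-9 else 1; p=np.array([x*k,y*k,np.cos(r)])
    else: p=np.array([x,y,1.]); p/=np.linalg.norm(p)
    return d["R"]@p
def onz(d,u,v,z):
    r=ray(d,u,v); return d["o"]+r*(z-d["o"][2])/r[2]
def proj(d,P):
    p=d["R"].T@(np.asarray(P,float)-d["o"])
    if d["n"]=="wrist":
        q=np.hypot(p[0],p[1]); t=np.arctan2(q,p[2]); k=t/q
    else: k=1/p[2]
    return np.array([d["cx"]+p[0]*k*d["f"],d["cy"]+p[1]*k*d["f"]])
def tri(*L):
    A=np.zeros((3,3));b=np.zeros(3)
    for d,u,v in L:
        r=ray(d,u,v);Q=np.eye(3)-np.outer(r,r);A+=Q;b+=Q@d["o"]
    P=np.linalg.solve(A,b); return P,[np.linalg.norm(np.cross(P-d["o"],ray(d,u,v))) for d,u,v in L]
E
python3 - <<'E'
from h import *
t=cap("top","top1"); s=cap("scene","scene1")
for n,u,v,z in [("tray c",190,240,0),("tray TL",125,201,12),("TR",247,186,12),("BR",258,277,12),("BL",136,293,12),("recessA",227,212,10),("recB",232,254,10),("bedA",154,222,27),("bedB",163,264,27),("jarA",326,181,52),("jarB",327,219,52),("beak",328,260,66),("plate",395,228,53),("bowl",266,131,48),("pot",385,153,24),("cap",367,284,11)]:
    print(n,onz(t,u,v,z).round(0))
g=cv2.resize(t["im"][140:310,100:430][:,:,::-1],None,fx=2.4,fy=2.4,interpolation=cv2.INTER_CUBIC); cv2.imwrite("pics/topz.png",cv2.convertScaleAbs(g,alpha=1.8))
g=cv2.resize(s["im"][130:330,170:510][:,:,::-1],None,fx=2.3,fy=2.3,interpolation=cv2.INTER_CUBIC); cv2.imwrite("pics/scz.png",cv2.convertScaleAbs(g,alpha=1.5))
E
```

```text
tray c [536. 198.   0.]
tray TL [629. 348.  12.]
TR [660.  62.  12.]
BR [448.  39.  12.]
BL [416. 320.  12.]
recessA [599. 110.  10.]
recB [501.  98.  10.]
bedA [577. 276.  27.]
bedB [481. 254.  27.]
jarA [ 663. -120.   52.]
jarB [ 576. -120.   52.]
beak [ 485. -118.   66.]
plate [ 554. -272.   53.]
bowl [782.  15.  48.]
pot [ 731. -262.   24.]
cap [ 428. -213.   11.]
```

View pics/topz.png

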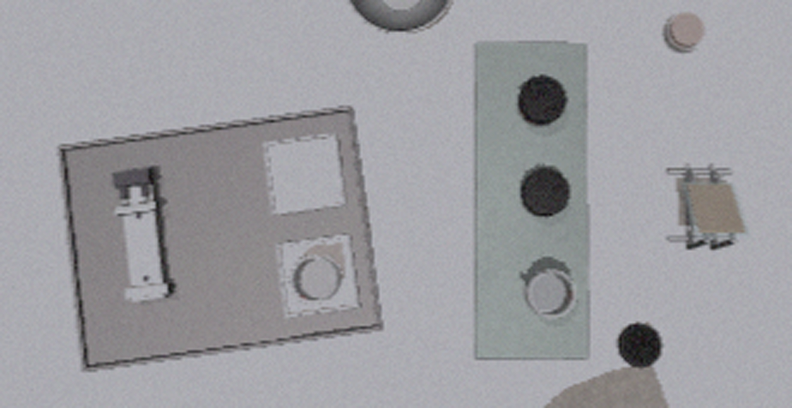

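View pics/scz.png

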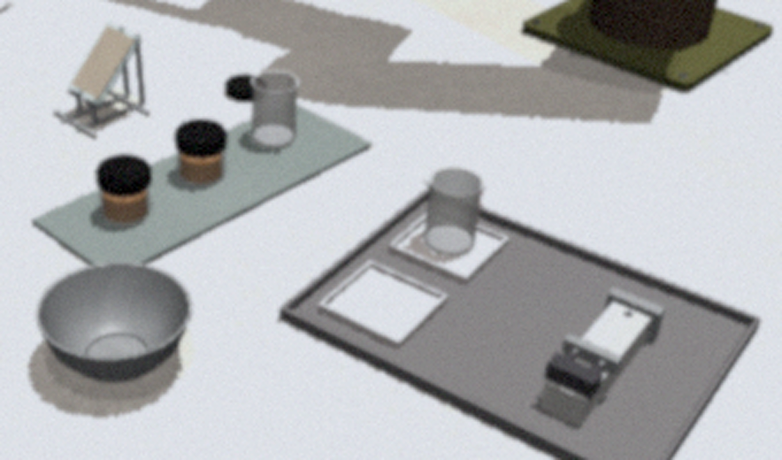

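```bash
cat >> h.py <<'E'
def ori(yaw,tilt,flip=False):
    """tool-down, tilted so that tool z = -(plate normal), normal tipped by tilt towards heading yaw (+x)."""
    n=np.array([np.sin(tilt),0,np.cos(tilt)]); z=-n; y=np.array([0,-1.,0])
    if flip: y=-y
    x=np.cross(y,z); M=np.stack([x,y,z],1)
    return (R.from_euler('z',yaw)*R.from_matrix(M)).as_rotvec()
E
python3 - <<'E'
from h import *
for flip in (0,1):
  for yaw in (0,):
    for t in (0,15,30,45):
      for back in (0,120):
        a=np.radians(t); p=np.array([554,-272,53])+back*np.array([np.sin(a),0,np.cos(a)])
        q=kin.inverse_kinematics(p,ori(yaw,a,flip))
        print("easel",flip,t,back,None if q is None else np.round(q,2))
  for t in (-15,0,15,30):
    q=kin.inverse_kinematics(np.array([529,265,40]),ori(.12,np.radians(t),flip)); print("bed",flip,t,None if q is None else np.round(q,2))
E
```

```text
easel 0 0 0 [-0.52  0.56  1.64 -0.    0.94  1.05]
easel 0 0 120 [-0.52  0.43  1.52 -0.    1.19  1.05]
easel 0 15 0 [-0.46  0.66  1.45 -0.12  1.27  1.16]
easel 0 15 120 [-0.44  0.59  1.27 -0.11  1.53  1.15]
easel 0 30 0 [-0.41  0.79  1.26 -0.2   1.58  1.21]
easel 0 30 120 [-0.38  0.77  1.01 -0.19  1.85  1.18]
easel 0 45 0 [-0.38  0.93  1.09 -0.28  1.87  1.22]
easel 0 45 120 [-0.34  0.97  0.76 -0.29  2.15  1.16]
bed 0 -15 [ 0.44  0.49  1.91 -0.17  0.5   2.04]
bed 0 0 [0.39 0.55 1.71 0.   0.88 1.84]
bed 0 15 [0.36 0.66 1.51 0.06 1.23 1.78]
bed 0 30 [0.33 0.78 1.32 0.1  1.55 1.75]
easel 1 0 0 [-0.52  0.56  1.64  0.    0.94 -2.1 ]
easel 1 0 120 [-0.52  0.43  1.52  0.    1.19 -2.1 ]
easel 1 15 0 [-0.46  0.66  1.45 -0.12  1.27 -1.98]
easel 1 15 120 [-0.44  0.59  1.27 -0.11  1.53 -1.99]
easel 1 30 0 [-0.41  0.79  1.26 -0.2   1.58 -1.93]
easel 1 30 120 [-0.38  0.77  1.01 -0.19  1.85 -1.96]
easel 1 45 0 [-0.38  0.93  1.09 -0.28  1.87 -1.92]
easel 1 45 120 [-0.34  0.97  0.76 -0.29  2.15 -1.98]
bed 1 -15 [ 0.44  0.49  1.91 -0.17  0.5  -1.11]
bed 1 0 [ 0.39  0.55  1.71 -0.    0.88 -1.3 ]
bed 1 15 [ 0.36  0.66  1.51  0.06  1.23 -1.36]
bed 1 30 [ 0.33  0.78  1.32  0.1   1.55 -1.39]
```

```bash
python3 - <<'E'
from h import *
P=np.array([554,-272,53.])
def go(t,back,off=(0,0,0)):
    a=np.radians(t); env.move_to(P+back*np.array([np.sin(a),0,np.cos(a)])+off,ori(0,a))
go(45,130); cap("wrist","e1"); print(get_state()["time_s"])
go(15,150,(-20,30,0)); cap("wrist","e2"); print(get_state()["time_s"])
env.move_to([585,-60,330],ori(0.1,0.0)); cap("wrist","m1"); print(get_state()["time_s"])
env.move_to([500,180,330],ori(0.12,0.0)); cap("wrist","t1"); print(get_state()["time_s"])
env.move_to([520,225,240],ori(0.12,0.3)); cap("wrist","t2"); print(get_state()["time_s"])
E
```

```text
2.15
2.8417
3.7917
4.8417
5.3833
```

View pics/e1.png

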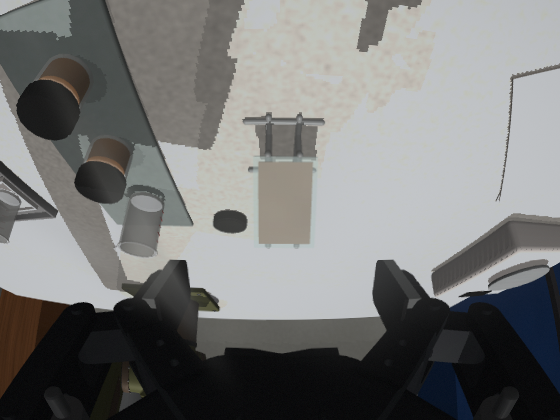

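View pics/e2.png

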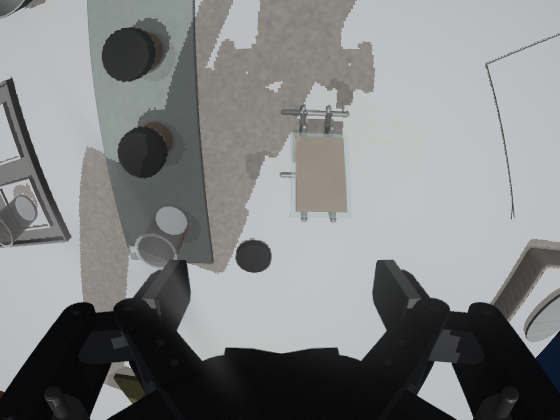

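View pics/m1.png

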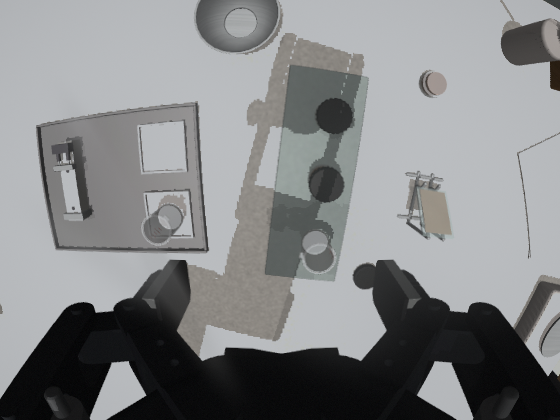

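View pics/t1.png

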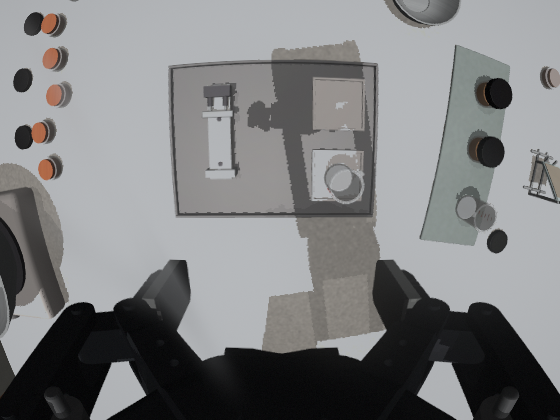

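View pics/t2.png

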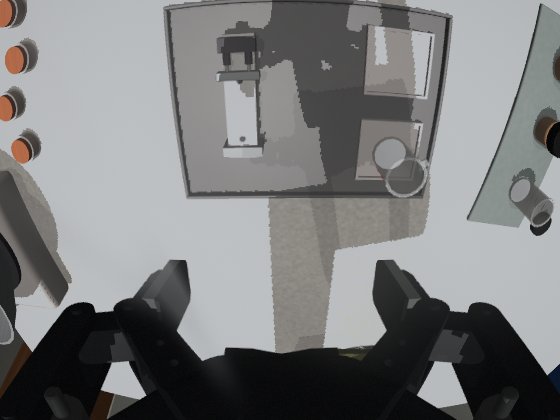

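The wrist views show the plate as a tan coating with a bare glass border, at (285,203) in e1 and (321,174) in e2. The far recess is empty at (338,104) in t1, and the near one holds the beaker. Next I'll extract the coating corners, jar caps, recess corners and board features.

```bash
python3 - <<'E'
from h import *
def quad(m):
    n,l,st,c=cv2.connectedComponentsWithStats(m.astype(np.uint8)); 
    return l,st,c
out={}
for n,(u,v) in (("e1",(285,203)),("e2",(321,174)),("m1",(433,210))):
    d=load(n); im=d["im"].astype(int)
    ref=im[v-2:v+3,u-2:u+3].reshape(-1,3).mean(0); edge=im[v,u-40:u+40:5]
    m=(np.abs(im-ref).max(2)<22).astype(np.uint8)
    l=cv2.connectedComponents(m,connectivity=4)[1]; m=(l==l[v,u]).astype(np.uint8)
    m=cv2.morphologyEx(m,cv2.MORPH_OPEN,np.ones((5,5)))
    cs,_=cv2.findContours(m,cv2.RETR_EXTERNAL,cv2.CHAIN_APPROX_NONE); c=max(cs,key=cv2.contourArea)
    h=cv2.convexHull(c); eps=1
    while True:
        q=cv2.approxPolyDP(h,eps,True)
        if len(q)<=4: break
        eps+=.5
    out[n]=q[:,0].astype(float); print(n,ref,cv2.contourArea(c),len(q),q[:,0].tolist())
    x,y=max(u-70,0),max(v-70,0)
    cv2.imwrite(f"pics/{n}z.png",cv2.resize(d["im"][y:y+140,x:x+140][:,:,::-1],None,fx=4,fy=4,interpolation=cv2.INTER_NEAREST))
d=load("t2"); cv2.imwrite("pics/t2z.png",cv2.resize(d["im"][10:190,200:450][:,:,::-1],None,fx=3.2,fy=3.2,interpolation=cv2.INTER_CUBIC))
d=load("t1"); cv2.imwrite("pics/t1z.png",cv2.resize(d["im"][55:225,165:385][:,:,::-1],None,fx=3.5,fy=3.5,interpolation=cv2.INTER_CUBIC))
E
```

```text
e1 [152.04 144.08 132.28] 4207.0 4 [[312, 162], [309, 242], [259, 243], [258, 163]]
e2 [149.08 141.48 130.16] 22100.0 4 [[354, 0], [372, 91], [203, 268], [201, 2]]
m1 [153.72 146.4  134.68] 1009.5 4 [[421, 188], [444, 193], [450, 233], [426, 232]]
```

View pics/e1z.png

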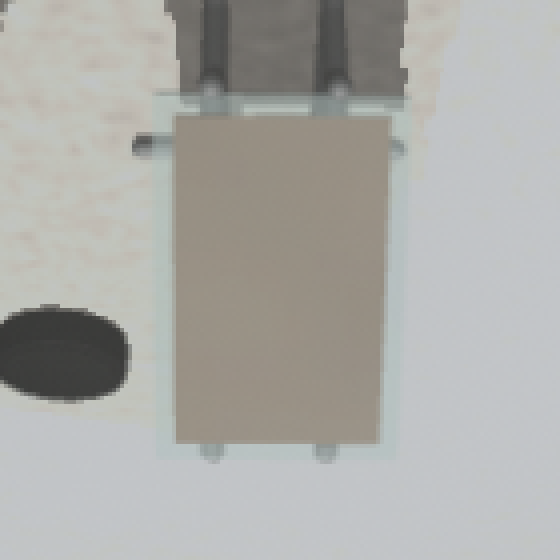

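View pics/e2z.png

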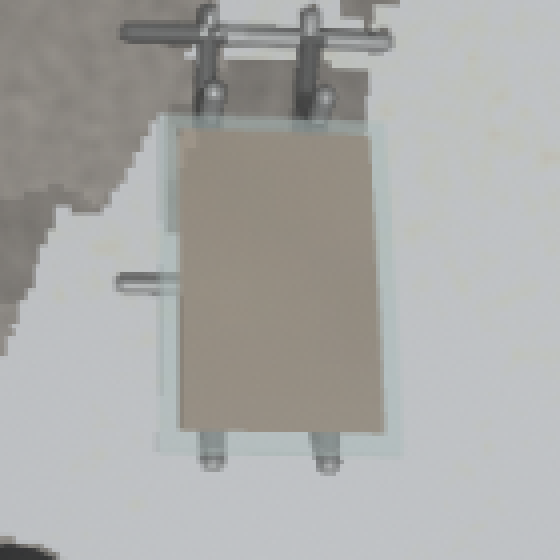

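View pics/t2z.png

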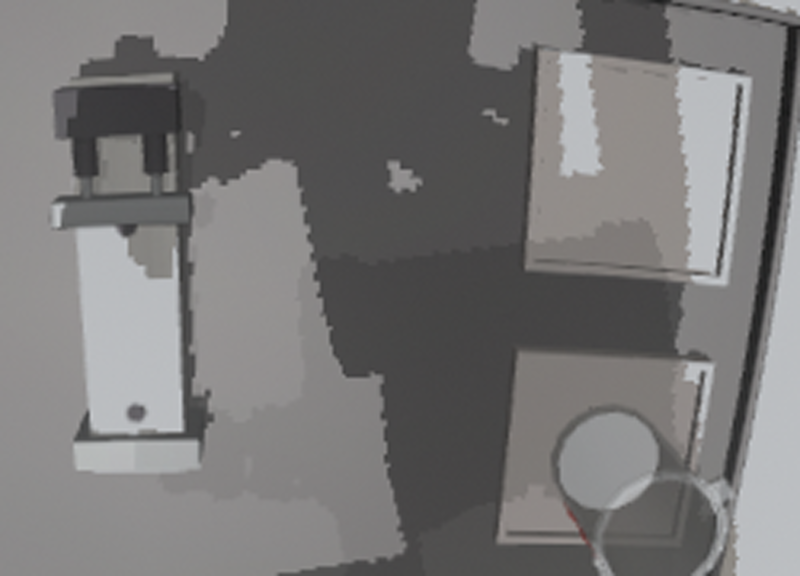

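View pics/t1z.png

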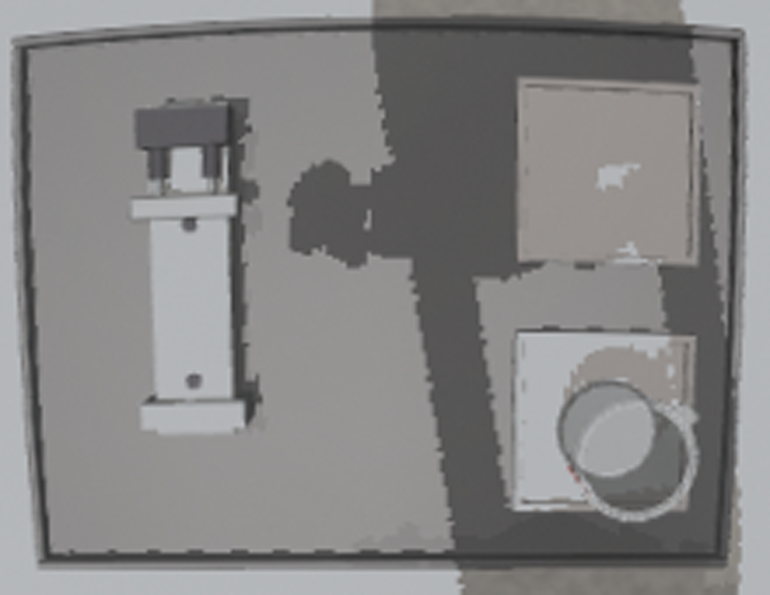

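```bash
python3 - <<'E'
from h import *
def Z(n,ox,oy,s): 
    d=load(n); return lambda x,y:(d,ox+(x+.5)/s-.5,oy+(y+.5)/s-.5)
a,b=Z("e1",215,133,4),Z("e2",251,104,4)
print("coating corners (TL foot-left.. )")
C=[]
for p,q in zip([(175,115),(392,115),(380,443),(176,443)],[(180,128),(370,136),(385,432),(180,431)]):
    P,e=tri(a(*p),b(*q)); C.append(P); print(P.round(1),np.round(e,1))
C=np.array(C); print("mid",C.mean(0).round(1))
print("glass corners"); G=[]
for p,q in zip([(153,92),(410,97),(396,459),(156,459)],[(160,114),(386,122),(402,456),(157,452)]):
    P,e=tri(a(*p),b(*q)); G.append(P); print(P.round(1),np.round(e,1))
G=np.array(G); print("mid",G.mean(0).round(1))
for D in (C,G):
    print("sides",[np.linalg.norm(D[i]-D[i-1]).round(1) for i in range(4)])
    xs=(D[0]+D[1]-D[2]-D[3]); ys=(D[0]+D[3]-D[1]-D[2]); n=np.cross(xs,ys); n/=np.linalg.norm(n); print("x",(xs/np.linalg.norm(xs)).round(3),"y",(ys/np.linalg.norm(ys)).round(3),"n",n.round(3))
a,b=Z("t1",165,55,3.5),Z("t2",200,10,3.2)
for nm,L in {"recess":([(517,78),(699,84),(697,266),(516,263)],[(536,45),(752,75),(727,287),(524,270)]),
 "bed&stop":([(145,400),(247,400),(151,222),(236,218)],[(75,437),(203,437),(77,226),(178,223)]),
 "jawtop":([(130,197),(239,197)],[(56,199),(189,196)])}.items():
    V=[]
    for p,q in zip(*L):
        P,e=tri(a(*p),b(*q)); V.append(P); print(nm,P.round(1),np.round(e,1))
    print(" mean",np.mean(V,0).round(1))
print(load("t1")["o"],load("t2")["o"])
# jar caps: black blobs
from itertools import product
res={}
for n in ("t1","m1","e2","top1"):
    d=load(n)
    m=(d["im"].max(2)<(75 if n!="top1" else 48)).astype(np.uint8); 
    k,l,st,ce=cv2.connectedComponentsWithStats(m)
    print(n,[(ce[i].round(1).tolist(),int(st[i,4])) for i in range(1,k) if 150<st[i,4]<3000])
E
```

```text
coating corners (TL foot-left.. )
[ 584.4 -256.9   31.4] [0.1 0.1]
[ 582.9 -298.8   30.3] [0. 0.]
[ 536.  -297.6   78.5] [0.1 0.1]
[ 536.4 -255.8   78.6] [0.1 0.1]
mid [ 559.9 -277.3   54.7]
glass corners
[ 586.3 -252.6   27.3] [0.1 0.1]
[ 585.6 -302.4   28. ] [0.3 0.3]
[ 531.2 -301.4   80.1] [0.1 0.1]
[ 532.7 -251.3   80.7] [0.2 0.2]
mid [ 559.  -276.9   54. ]
sides [np.float64(67.3), np.float64(41.9), np.float64(67.3), np.float64(41.9)]
x [ 0.705 -0.017 -0.709] y [0.024 1.    0.015] n [ 0.708 -0.028  0.706]
sides [np.float64(75.7), np.float64(49.8), np.float64(75.3), np.float64(50.1)]
x [ 0.715 -0.016 -0.699] y [ 0.022  1.    -0.002] n [ 0.699 -0.014  0.715]
recess [634.2 151.    2. ] [0.4 0.4]
recess [642.4  80.7  10.2] [0.3 0.3]
recess [570.2  71.8  10.5] [0.2 0.2]
recess [561.  142.7   7.6] [0.4 0.4]
 mean [601.9 111.6   7.5]
bed&stop [493.9 278.8  29.4] [0.4 0.4]
bed&stop [498.4 238.7  30.9] [0.2 0.2]
bed&stop [561.8 282.2  28.5] [0. 0.]
bed&stop [565.4 251.5  26.5] [1.3 1.3]
 mean [529.9 262.8  28.8]
jawtop [570.9 288.1  37.9] [0.8 0.8]
jawtop [573.8 249.9  28.9] [0.2 0.2]
 me
[... 212 characters left out ...]
876), ([23.3, 136.9], 338), ([486.5, 150.5], 866), ([39.5, 249.7], 2015), ([10.7, 264.9], 1547), ([496.7, 240.9], 358), ([182.2, 276.3], 401)]
m1 [([529.5, 49.6], 1807), ([333.7, 115.5], 1045), ([201.3, 182.5], 192), ([43.5, 169.7], 272), ([80.1, 180.9], 655), ([325.4, 183.6], 990)]
e2 [([131.5, 53.3], 2567), ([31.6, 149.1], 933), ([12.7, 129.2], 205), ([145.7, 149.4], 2338), ([253.1, 255.9], 880)]
top1 [([505.9, 108.4], 1169), ([447.3, 109.7], 482), ([257.7, 136.2], 198), ([6.7, 124.9], 229), ([8.3, 166.1], 260), ([325.2, 181.4], 329), ([5.0, 208.0], 183), ([163.1, 228.7], 211), ([326.5, 219.6], 327), ([6.2, 250.5], 225), ([366.0, 283.4], 254), ([537.8, 334.0], 1054), ([13.7, 340.6], 1282)]
```

```bash
python3 - <<'E'
from h import *
m,t,p,e=[load(x) for x in("m1","t1","top1","e2")]
for nm,L in {"A":((m,333.7,115.5),(t,494,93.1),(p,325.2,181.4),(e,131.5,53.3)),"B":((m,325.4,183.6),(t,486.5,150.5),(p,326.5,219.6),(e,145.7,149.4))}.items():
    P,r=tri(*L);print(nm,P.round(1),np.round(r,1)); print([onz(d,u,v,48)[:2].round(1).tolist() for d,u,v in L])
E
```

```text
A [ 665.3 -119.3   33.9] [1.4 1.1 0.9 1. ]
[[665.5, -118.4], [662.3, -107.7], [662.4, -118.4], [665.6, -124.7]]
B [ 576.6 -120.1   34. ] [0.8 1.3 0.5 0.5]
[[578.7, -118.5], [577.4, -108.9], [575.3, -119.1], [581.2, -126.2]]
```

```bash
python3 - <<'E'
from h import *
env.move_to([640,-105,190],ori(0,0)); a=cap("wrist","j1")
env.move_to([667,-120,165],ori(0,0)); b=cap("wrist","j2"); print(get_state()["time_s"])
cv2.imwrite("pics/jj.png",np.hstack([a["im"][:300,130:430],b["im"][:300,130:430]])[:,:,::-1])
E
```

```text
7.1
```

View pics/jj.png

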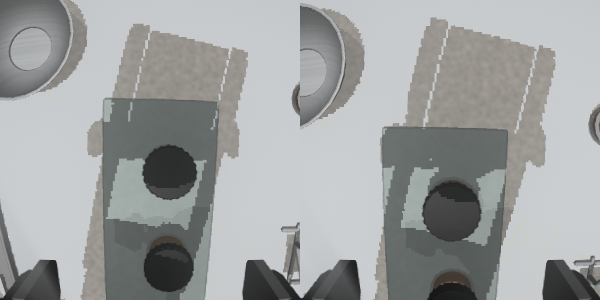

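Jar A's cap is at about (299,172) in j1 and (282,211) in j2, and the second jar sits below it.

```bash
python3 - <<'E'
from h import *
L=[]
for n,g in (("j1",(299,172)),("j2",(282,211))):
    d=load(n); m=(d["im"].max(2)<85).astype(np.uint8); m=cv2.morphologyEx(m,cv2.MORPH_OPEN,np.ones((5,5)))
    l=cv2.connectedComponents(m)[1]; c=max(cv2.findContours((l==l[g[1],g[0]]).astype(np.uint8),0,1)[0],key=cv2.contourArea)
    (u,v),r=cv2.minEnclosingCircle(c); L.append((d,u,v)); e=cv2.fitEllipse(c); print(u,v,r,e)
P,e=tri(*L);print(P,e,[onz(*x,52).round(1) for x in L])
E
```

```text
298.8448791503906 171.61679077148438 27.614952087402344 ((299.16033935546875, 171.7938995361328), (52.25094985961914, 53.686805725097656), 163.30055236816406)
281.1265563964844 210.52490234375 31.08493423461914 ((281.3656311035156, 210.70956420898438), (56.64334487915039, 61.09829330444336), 4.470270156860352)
[ 665.19070229 -119.27078033   40.42402593] [np.float64(0.0519763146556864), np.float64(0.051976314655724706)] [array([ 667. , -118.7,   52. ]), array([ 668.6, -119.2,   52. ])]
```

```bash
python3 - <<'E'
from h import *
o=ori(0,0)
env.move_to([667,-119,90],o)
print(env.movel([667,-119,34],vel=100,contact_N=10), get_state()["eef_pos"])
command_gripper(40,30); s=get_state(); print(s["grip_width"],s["force"],s["eef_pos"])
print(env.movel([667,-119,120],vel=120)); s=get_state(); print(s["grip_width"],s["force"],s["time_s"]); cap("wrist","j3")
E
```

```text
False [ 667.60891892 -119.16855097   34.65795555]
43.37112566838376 [0.06671388 0.45955845 4.28624331] [ 667.51382813 -119.09180002   34.79359181]
False
43.183031348726665 [ 0.4067223   0.7168779  -1.12553233] 9.5417
```

View pics/j3.png

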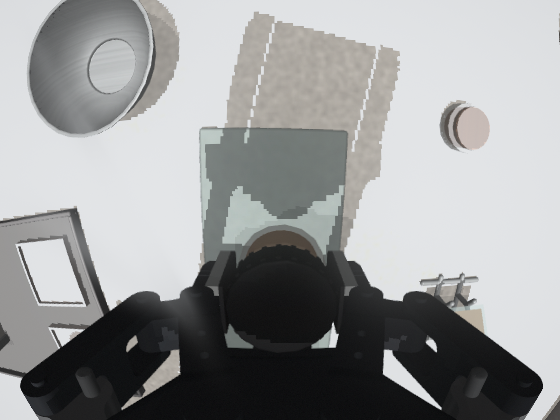

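The jar is held between the pads (width 43 mm) and has been lifted clear.

```bash
python3 - <<'E'
from h import *
o=ori(.115,0); x,y=601.7,110.5
env.move_to([x,y,120],o)
env.movel([x,y,44],vel=120)
c=env.movel([x,y,32],vel=15,contact_N=3); s=get_state(); print(c,s["eef_pos"],s["force"])
env.dwell(.2)
command_gripper(64); env.dwell(.1); print(get_state()["eef_pos"])
env.movel([x,y,110],vel=140)
env.move_to([x-60,y+40,230],o); cap("wrist","k1"); print(get_state()["time_s"])
E
```

```text
True [601.60752661 110.57903224  34.76088296] [-0.60987232 -0.16278403  4.30588847]
[600.70833003 110.42595782  33.73055186]
13.9333
```

View pics/k1.png

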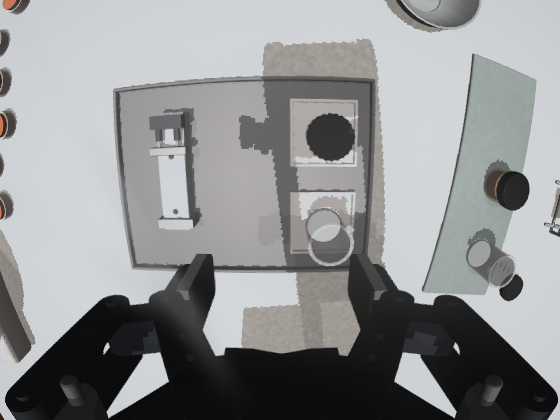

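The jar stands upright in the far recess (330,136). Next I'll look at the board from closer, from two places.

```bash
python3 - <<'E'
from h import *
env.move_to([525,290,150],ori(.115,0)); cap("wrist","b1")
env.move_to([500,225,170],ori(.115,0.25)); cap("wrist","b2"); print(get_state()["time_s"])
for n in("b1","b2"):
    d=load(n);print(d["o"],[proj(d,P).round(0) for P in [(533,263,27),(496,259,32),(566,267,39)]])
    u,v=proj(d,(533,263,27)).astype(int); x0,y0=max(0,u-80),max(0,v-100); print(x0,y0)
    cv2.imwrite(f"pics/{n}z.png",cv2.resize(d["im"][y0:y0+180,x0:x0+160][:,:,::-1],None,fx=3.3,fy=3.3,interpolation=cv2.INTER_CUBIC))
E
```

```text
15.1167
[594.21063076 296.60903789 271.98825223] [array([314., 203.]), array([313., 249.]), array([317., 163.])]
234 102
[598.98159968 232.8007981  273.4460916 ] [array([234., 120.]), array([235., 166.]), array([229.,  80.])]
153 20
```

View pics/b1z.png

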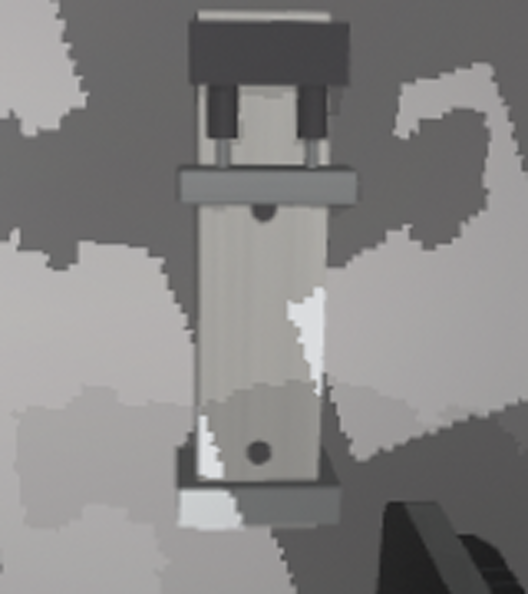

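View pics/b2z.png

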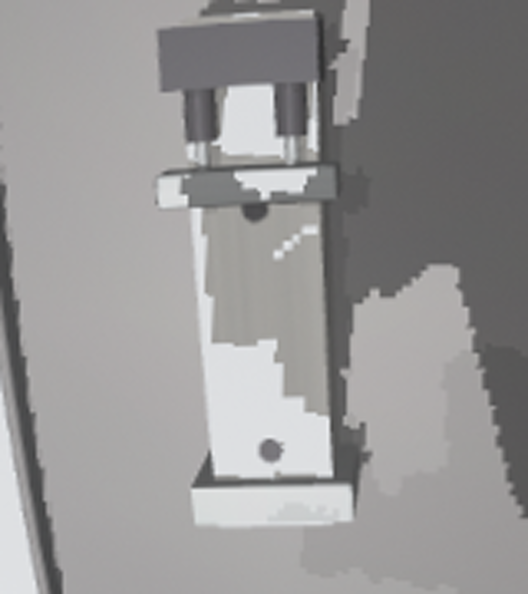

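```bash
python3 - <<'E'
from h import *
a,b=load("b1"),load("b2")
A=lambda x,y:(a,234+(x+.5)/3.3-.5,102+(y+.5)/3.3-.5)
B=lambda x,y:(b,153+(x+.5)/3.3-.5,20+(y+.5)/3.3-.5)
for nm,L in {"stop z32":[((178,487),(193,488)),((340,486),(354,484))],"jaw z39.5":[((178,204),(158,208)),((357,204),(336,199))],"holes z27":[((264,213),(255,212)),((259,453),(270,450))]}.items():
    z=float(nm.split("z")[1]);Q=[]
    for p,q in L:
        P,e=tri(A(*p),B(*q)); Q.append(P); print(nm,P.round(1),np.round(e,1),onz(*A(*p),z)[:2].round(1),onz(*B(*q),z)[:2].round(1))
    print("  mean",np.mean(Q,0).round(1), "yaw",np.arctan2(-(Q[1]-Q[0])[0],(Q[1]-Q[0])[1]) if "hole" not in nm else np.arctan2(*(Q[0]-Q[1])[1::-1]))
E
```

```text
stop z32 [492.2 279.3  29.1] [0.3 0.3] [493.7 279.5] [493.2 278.7]
stop z32 [496.6 239.1  28.2] [0.1 0.1] [498.2 240. ] [498.2 239. ]
  mean [494.4 259.2  28.7] yaw -3.0322374946510515
jaw z39.5 [562.7 288.   37.6] [0.1 0.1] [562.8 288.1] [563.1 287.6]
jaw z39.5 [567.7 248.7  38.7] [0. 0.] [567.8 248.8] [567.7 248.6]
  mean [565.2 268.3  38.1] yaw -3.016126679483224
holes z27 [561.5 267.7  27.2] [0. 0.] [561.5 267.6] [561.6 267.7]
holes z27 [503.  260.5  27.2] [0.1 0.1] [502.8 260.5] [503.  260.6]
  mean [532.3 264.1  27.2] yaw 0.12122540992847587
```

```bash
cat > g1.py <<'E'
from h import *
yaw=-0.02; th=np.pi/4; Q=ori(yaw,th); Rm=R.from_rotvec(Q).as_matrix(); xd=Rm[:,0]; n=-Rm[:,2]
mid=np.array([558,-277,53.2]); off=3.
E
python3 - <<'E'
from g1 import *
print(xd,n)
env.move_to([545,0,260],ori(.05,.3))
command_gripper(70)
env.move_to(mid+100*n,Q); 
env.movel(mid+45*n,vel=120); a=cap("wrist","p1"); print(get_state()["grip_width"],get_state()["time_s"])
print([proj(a,mid+sx*37.5*xd+sy*25*Rm[:,1]+2*n).round(0).tolist() for sx in(-1,1) for sy in (-1,1)])
E
```

```text
[ 0.70696536 -0.01414119 -0.70710678] [ 0.70696536 -0.01414119  0.70710678]
70.0812433765506 18.2
[[240.0, 303.0], [322.0, 303.0], [234.0, 180.0], [328.0, 180.0]]
```

View pics/p1.png

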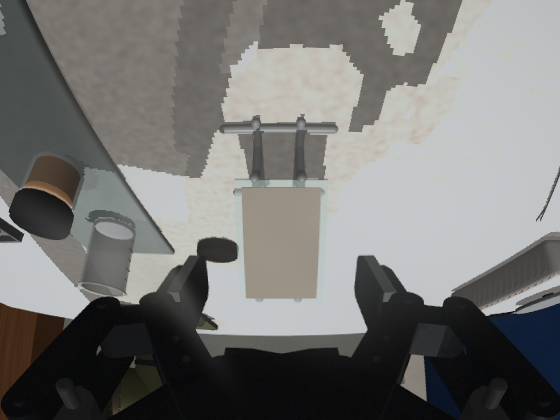

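The plate's outline matches the prediction (240,303), (322,303), (234,180), (328,180) and it lies midway between the fingers, so I'll grasp it.

```bash
python3 - <<'E'
from g1 import *
print(env.movel(mid+off*n,vel=60,contact_N=6)); s=get_state(); print(s["eef_pos"],(mid+off*n).round(1),s["force"])
command_gripper(46,60); env.dwell(.1); s=get_state(); print(s["grip_width"],s["force"],s["eef_pos"])
g=s["eef_pos"]; print("plate mid in tool (x,y,z):",(Rm.T@(mid-g)).round(1))
env.movel(mid+off*n-14*xd+3*n,vel=60); s=get_state(); print(s["grip_width"],s["force"])
env.movel(mid+off*n-20*xd+3*n+np.array([0,0,100]),vel=120); s=get_state(); print(s["grip_width"],s["force"],s["time_s"]); cap("wrist","p2")
E
```

```text
False
[ 560.37478774 -277.16440538   55.43154715] [ 560.1 -277.    55.3] [ 0.35351721  0.10894874 -0.07699469]
48.114325995317834 [3.04662981 0.08694986 4.42719736] [ 560.9317122  -277.17773355   55.90242949]
plate mid in tool (x,y,z): [-0.2 -0.1  4. ]
48.01692099432297 [-0.34759554 -0.3346447   0.29699748]
48.096912003962885 [ 0.44592459 -0.35730908 -1.10934827] 20.8917
```

View pics/p2.png

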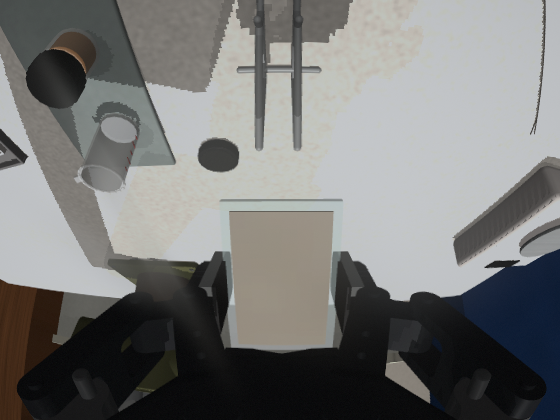

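```bash
python3 - <<'E'
from g1 import *
d=load("p2"); s=get_state(); Rt=R.from_rotvec(s["orientation"]).as_matrix()
for mt in ([-.2,0,4],[-.2,0,6],[-3,0,4]):
  for e in (0,.05):
    E=R.from_euler('y',e).as_matrix()
    f=lambda x,y: proj(d,s["eef_pos"]+Rt@(np.array(mt)+E@np.array([x,y,-2]))).round(0).tolist()
    print(mt,e,"glass",f(37.5,-25),f(37.5,25),f(-37.5,-25),"coat",f(33.5,-21),f(33.5,21),f(-33.5,21))
E
```

```text
[-0.2, 0, 4] 0 glass [217.0, 202.0] [341.0, 202.0] [229.0, 348.0] coat [227.0, 211.0] [331.0, 211.0] [322.0, 343.0]
[-0.2, 0, 4] 0.05 glass [216.0, 203.0] [342.0, 203.0] [230.0, 346.0] coat [227.0, 213.0] [332.0, 213.0] [322.0, 341.0]
[-0.2, 0, 6] 0 glass [218.0, 200.0] [340.0, 200.0] [230.0, 346.0] coat [228.0, 210.0] [330.0, 210.0] [322.0, 340.0]
[-0.2, 0, 6] 0.05 glass [217.0, 202.0] [341.0, 202.0] [230.0, 344.0] coat [227.0, 211.0] [331.0, 211.0] [322.0, 338.0]
[-3, 0, 4] 0 glass [218.0, 208.0] [341.0, 208.0] [229.0, 353.0] coat [228.0, 218.0] [331.0, 218.0] [322.0, 347.0]
[-3, 0, 4] 0.05 glass [217.0, 210.0] [342.0, 210.0] [230.0, 350.0] coat [227.0, 219.0] [331.0, 219.0] [322.0, 345.0]
```

The hold matches: plate centred, square, and 4 mm ahead of the TCP. Next I'll carry it to the board, hold it nose-down and look before touching.

```bash
cat > pl.py <<'E'
from h import *
yaw=.118; bed=np.array([533,264,27.2]); Rz=R.from_euler('z',yaw).as_matrix()
def pose(th,ex,ez,off=4.):
    """TCP for leading bottom edge at bed (ex,ez), nose-down th"""
    xd=np.array([np.cos(th),0,-np.sin(th)]); n=np.array([np.sin(th),0,np.cos(th)])
    p=np.array([ex,0,ez])-37.5*xd+(2+off)*n+.2*xd
    return bed+Rz@p, ori(yaw,th)
def edge(th,off=4.):
    s=get_state(); p=Rz.T@(s["eef_pos"]-bed); q,_=pose(th,0,0,off); q=Rz.T@(q-bed)
    f=Rz.T@s["force"]; return (p-q).round(2),f.round(2),round(s["time_s"],2)
E
python3 - <<'E'
from pl import *
th=.25
p,o=pose(th,26.5,60); env.move_to(p+[0,0,90],ori(yaw,.4)); env.move_to(p,o)
p,o=pose(th,26.5,14); env.movel(p,vel=80,ori=o); print(edge(th)); cap("wrist","q1"); cap("scene","q1s")
E
```

```text
(array([26.47,  0.04, 13.74]), array([-0.08, -0.11, -0.45]), 24.07)
```

View pics/q1.png

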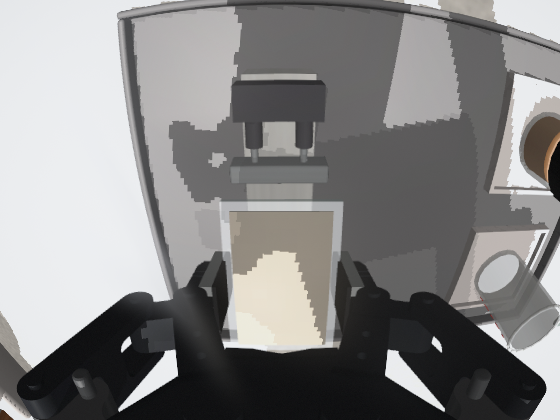

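The plate is square to the jaw and centred on it: jaw at (280,170), plate's leading edge at row 203. Now I'll lower the nose by feel.

```bash
python3 - <<'E'
from pl import *
th=.25
p,o=pose(th,26.5,-2.5); c=env.movel(p,vel=12,contact_N=2.5); e=edge(th); print("down",c,e)
ez=e[0][2]+.4
p,o=pose(th,26.5,ez); env.movel(p,vel=10); print("lift",edge(th))
p,o=pose(th,36,ez); c=env.movel(p,vel=8,contact_N=2.5); print("fwd",c,edge(th)); cap("wrist","q2")
E
```

```text
down True (array([ 2.62e+01, -2.00e-02, -1.50e+00]), array([ 0.2 , -0.1 ,  2.24]), 25.33)
lift (array([26.39, -0.  , -1.11]), array([-0.31,  0.45,  2.69]), 25.62)
fwd True (array([31.33, -0.06, -1.28]), array([1.86, 0.42, 3.03]), 26.35)
```

View pics/q2.png

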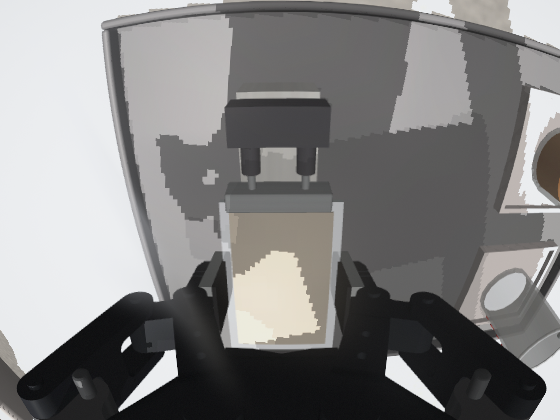

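```bash
python3 - <<'E'
from pl import *
th=.25
env.dwell(.15); print(edge(th))
p,o=pose(th,33,-.9); c=env.movel(p,vel=8,contact_N=5); env.dwell(.15); print("fwd",c,edge(th))
E
```

```text
(array([31.17, -0.05, -1.34]), array([ 3.52, -0.33,  3.42]), 26.55)
fwd False (array([31.5 , -0.13, -1.07]), array([-4.72,  0.59,  4.44]), 27.26)
```

```bash
python3 - <<'E'
from pl import *
th=.25
d=cap("wrist","q3"); s=cap("scene","q3s"); print(edge(th))
u,v=proj(s,bed).astype(int); print(u,v)
A=cv2.resize(d["im"][60:360,160:410],None,fx=1.6,fy=1.6); B=cv2.resize(s["im"][v-60:v+60,u-60:u+60],(480,480),interpolation=cv2.INTER_CUBIC)
A=cv2.resize(A,(400,480)); cv2.imwrite("pics/q3c.png",np.hstack([A[:,:,::-1],B[:,:,::-1][:,:390]]))
E
```

```text
(array([31.79, -0.13, -1.05]), array([-4.7 ,  0.48,  4.6 ]), 27.36)
435 275
```

View pics/q3c.png

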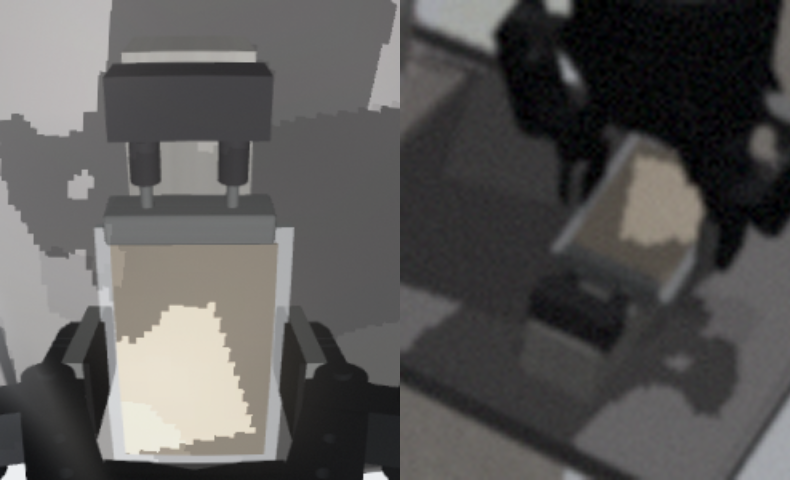

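The nose rests on the bed against the jaw, which has barely started to move. The arm gives about 1 mm under load, so I'll push on in small steps and read the position and force back at each one.

```bash
python3 - <<'E'
from pl import *
th=.25
for ex in (34.5,36,37):
    p,o=pose(th,ex,-.4); c=env.movel(p,vel=12,contact_N=6); env.dwell(.1); e=edge(th); print(ex,c,e, get_state()["grip_width"])
    if e[0][0]>35.8 or -e[1][0]>10: break
cap("wrist","q4")
E
```

```text
34.5 False (array([33.27, -0.13, -0.78]), array([-5.5 ,  0.63,  3.37]), 27.74) 47.87969554266675
36 False (array([34.16, -0.13, -0.81]), array([-5.81,  1.72,  2.57]), 28.12) 48.03444016173936
37 False (array([34.7 , -0.15, -0.81]), array([-7.15,  1.21,  2.49]), 28.47) 48.28327521278296
```

View pics/q4.png

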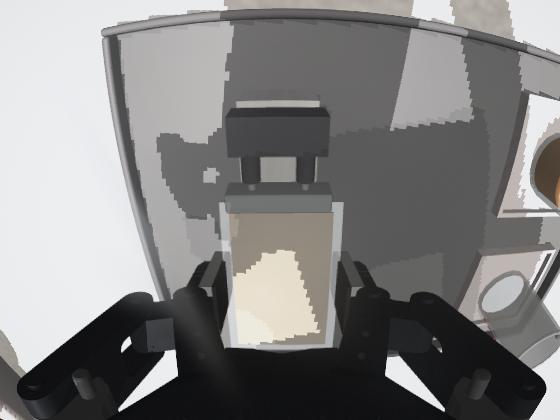

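```bash
python3 - <<'E'
from pl import *
th=.25
for ex in (38,39,40):
    p,o=pose(th,ex,-.4); c=env.movel(p,vel=12,contact_N=5); env.dwell(.15); e=edge(th); print(ex,c,e)
    if e[0][0]>36.2 or -e[1][0]>11: break
d=cap("wrist","q5")
j0=load("b1")
# jaw position measured: jaw top near edge
s=get_state(); th_=R.from_rotvec(s["orientation"]).as_matrix()[:,2]; print(th_, "tilt",np.arccos(-th_[2]))
cv2.imwrite("pics/q5z.png",cv2.resize(d["im"][90:230,200:360][:,:,::-1],None,fx=4,fy=4,interpolation=cv2.INTER_CUBIC))
E
```

```text
38 False (array([35.25, -0.11, -0.79]), array([-6.88,  0.06,  3.98]), 28.92)
39 False (array([35.83, -0.12, -0.79]), array([-8.09,  1.34,  5.  ]), 29.32)
40 False (array([36.39, -0.1 , -0.81]), array([-8.47,  1.11,  5.  ]), 29.72)
[-0.25866742 -0.03254827 -0.96541793] tilt 0.2637546250411329
```

View pics/q5z.png

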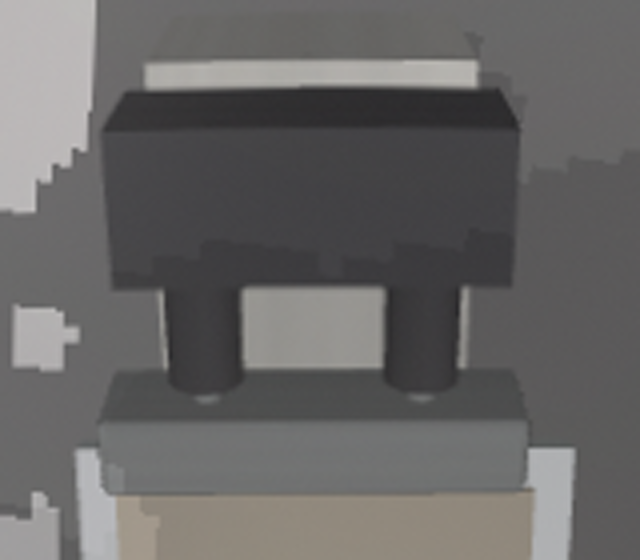

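```bash
python3 - <<'E'
from pl import *
d=load("q5")
P=onz(d,200+314.5/4-.5,90+492.5/4-.5,39.2); print(Rz.T@(P-bed))
E
```

```text
[37.61589671  0.32317392 12.        ]
```

By two measures (37.6 from the image, 37.4 from the tool pose) the jaw is pushed about 5 mm, and the trailing end clears the stop by about 1.5 mm. I'll lower that end in steps and watch the force.

```bash
python3 - <<'E'
from pl import *
for th in (.21,.17,.13):
    p,o=pose(th,-36.2+75*np.cos(th)+3.7,-.5); c=env.movel(p,vel=15,ori=o,contact_N=6); env.dwell(.05); e=edge(th)
    z=R.from_rotvec(get_state()["orientation"]).as_matrix()[:,2]; tt=np.arccos(-z[2])
    print(th,c,e,"tilt",tt.round(3),edge(tt)[0])
    if c or -e[1][0]>12: break
cap("wrist","q6")
E
```

```text
0.21 False (array([37.42, -0.14, -0.98]), array([-8.65,  0.48,  3.66]), 30.07) tilt 0.216 [37.33 -0.14 -1.2 ]
0.17 False (array([38.02, -0.13, -1.08]), array([-8.33, -0.08,  3.21]), 30.37) tilt 0.176 [37.94 -0.13 -1.3 ]
0.13 False (array([38.46, -0.15, -1.13]), array([-8.43,  0.95,  3.01]), 30.67) tilt 0.136 [38.4  -0.15 -1.35]
```

View pics/q6.png

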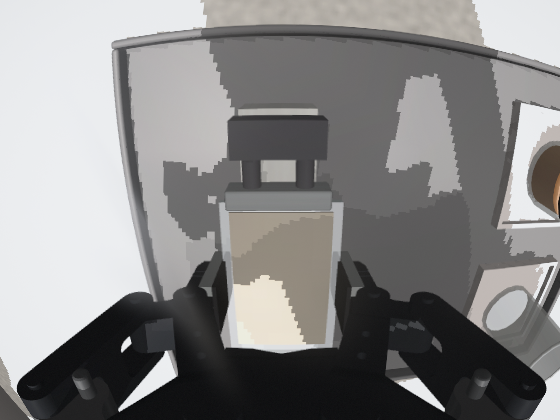

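```bash
python3 - <<'E'
from pl import *
for th in (.09,.05,.015):
    p,o=pose(th,-36.2+75*np.cos(th)+3.1,-.7); c=env.movel(p,vel=15,ori=o,contact_N=6); env.dwell(.05); e=edge(th)
    z=R.from_rotvec(get_state()["orientation"]).as_matrix()[:,2]; tt=np.arccos(-z[2])
    print(th,c,e,"tilt",tt.round(3),edge(tt)[0])
    if c or -e[1][0]>12: break
cap("wrist","q7")
E
```

```text
0.09 False (array([38.6 , -0.14, -1.26]), array([-7.84,  1.23,  4.28]), 31.03) tilt 0.095 [38.55 -0.14 -1.46]
0.05 False (array([38.71, -0.15, -1.32]), array([-8.88,  1.59,  3.2 ]), 31.33) tilt 0.055 [38.67 -0.15 -1.51]
0.015 False (array([39.43, -0.14, -1.06]), array([-8.52,  0.56,  5.31]), 31.63) tilt 0.019 [39.4  -0.14 -1.21]
```

View pics/q7.png

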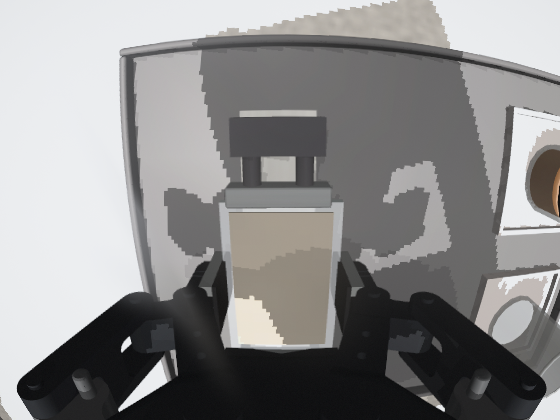

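The plate is nearly flat, with the trailing end about 2 mm inside the stop. Now I'll level it, press it down lightly, let it back against the stop and release.

```bash
python3 - <<'E'
from pl import *
def rep(t): 
    z=R.from_rotvec(get_state()["orientation"]).as_matrix()[:,2]; tx=(Rz.T@-z)[0]; print(t,edge(tx),"tilt",tx.round(3),get_state()["grip_width"])
th=0
p,o=pose(th,41,-1.0); c=env.movel(p,vel=12,ori=o,contact_N=6); env.dwell(.1); rep(c)
p,o=pose(-.01,41,-2.0); c=env.movel(p,vel=8,ori=o,contact_N=5); env.dwell(.1); rep(c)
cap("wrist","q8"); s=cap("scene","q8s")
cv2.imwrite("pics/q8c.png",cv2.resize(s["im"][210:320,380:500][:,:,::-1],None,fx=5,fy=5,interpolation=cv2.INTER_CUBIC))
E
```

```text
True (array([38.65, -0.1 , -0.65]), array([-1.93,  0.57,  5.52]), 31.99) tilt 0.002 48.32373852351612
True (array([38.09, -0.07, -0.66]), array([-0.71,  0.33,  4.93]), 32.37) tilt 0.002 47.87537192286259
```

View pics/q8c.png

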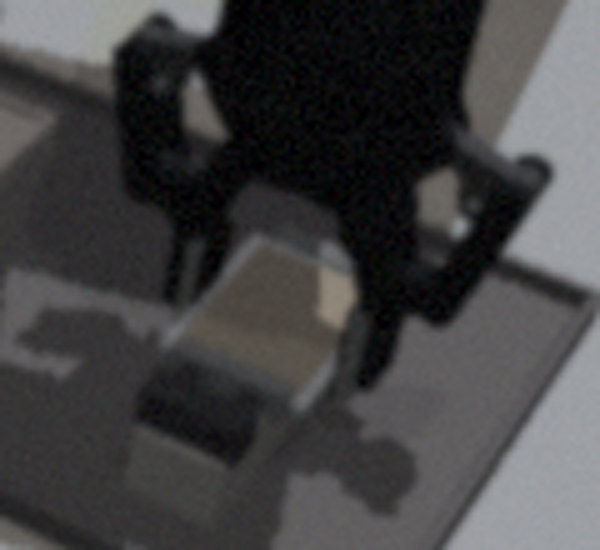

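View pics/q8.png

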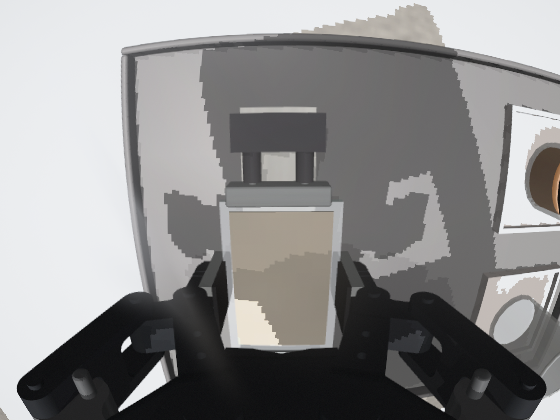

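```bash
python3 - <<'E'
from pl import *
def rep(t): 
    z=R.from_rotvec(get_state()["orientation"]).as_matrix()[:,2]; tx=(Rz.T@-z)[0]; print(t,edge(tx),"tilt",tx.round(3),get_state()["grip_width"])
command_gripper(46,20); env.dwell(.1); rep("grip20")
p,o=pose(.0,39,-3.0); c=env.movel(p,vel=8,ori=o,contact_N=4); env.dwell(.1); rep(c)
command_gripper(51); env.dwell(.1); rep("rel")
command_gripper(66); rep("open"); cap("wrist","r0")
q=get_state()["eef_pos"]; 
env.movel(q+[0,0,30],vel=60); env.movel(q+[0,0,110],vel=150)
env.move_to([525,290,150],ori(.118,0)); cap("wrist","r1")
env.move_to([500,225,170],ori(.118,0.25)); cap("wrist","r2"); print(get_state()["time_s"])
for n in("r1","r2"):
    d=load(n);u,v=proj(d,(533,263,27)).astype(int); x0,y0=max(0,u-80),max(0,v-100); print(x0,y0)
    cv2.imwrite(f"pics/{n}z.png",cv2.resize(d["im"][y0:y0+180,x0:x0+160][:,:,::-1],None,fx=3.3,fy=3.3,interpolation=cv2.INTER_CUBIC))
E
```

```text
grip20 (array([38.06, -0.12, -0.66]), array([-1.81, -0.31,  5.29]), 32.78) tilt 0.002 47.8517940442712
True (array([37.61, -0.1 , -0.66]), array([-1.03,  0.25,  5.24]), 33.1) tilt 0.003 47.81002737088012
rel (array([36.01, -0.4 , -1.72]), array([-0.08, -0.42,  0.19]), 33.42) tilt 0.006 50.91049496935668
open (array([35.44, -0.39, -1.66]), array([ 0.62, -0.39,  0.49]), 33.72) tilt 0.007 65.55506831660841
35.8417
236 101
154 18
```

View pics/r1z.png

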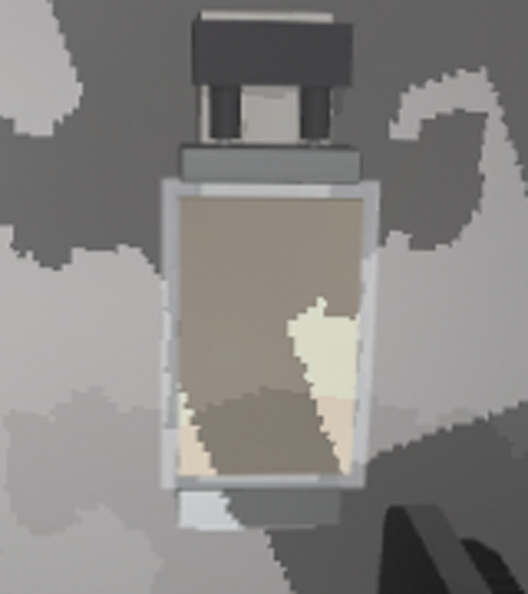

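View pics/r2z.png

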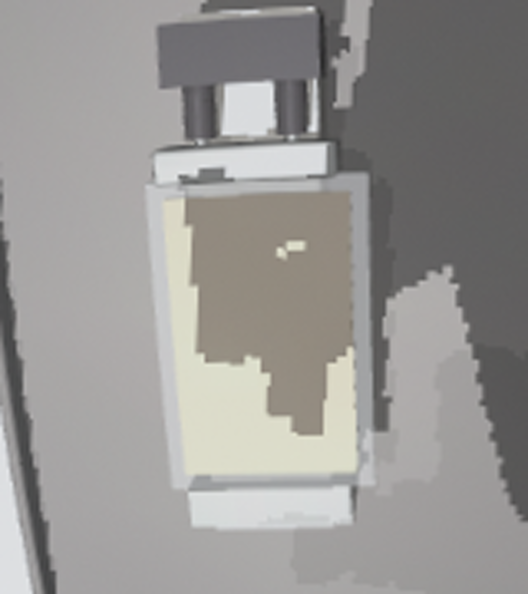

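```bash
python3 - <<'E'
from pl import *
a,b=load("r1"),load("r2")
A=lambda x,y:(a,236+(x+.5)/3.3-.5,101+(y+.5)/3.3-.5)
B=lambda x,y:(b,154+(x+.5)/3.3-.5,18+(y+.5)/3.3-.5)
for nm,p1,p2 in (("coat",[(180,199),(363,199),(351,475),(179,475)],[(163,199),(352,190),(356,472),(183,475)]),("glass",[(161,180),(379,180),(364,487),(162,487)],[(147,185),(369,174),(373,485),(173,489)]),("jaw",[(181,181),(359,181)],[(155,184),(333,176)]),("stop",[(178,527),(340,526)],[(192,526),(352,525)])):
    Q=[]
    for p,q in zip(p1,p2):
        P,e=tri(A(*p),B(*q)); L=Rz.T@(P-bed); Q.append(L); print(nm,L.round(1),np.round(e,1))
    print("  mean",np.mean(Q,0).round(2))
E
```

```text
coat [32.9 20.2  4.4] [0.3 0.3]
coat [ 33.  -22.    2.2] [0.2 0.2]
coat [-33.  -21.6   7.2] [0.1 0.1]
coat [-32.6  20.    8. ] [0.1 0.1]
  mean [ 0.06 -0.86  5.45]
glass [36.4 24.5  1.1] [0.1 0.1]
glass [ 36.9 -25.8   1.3] [0.3 0.3]
glass [-37.1 -25.5   5.3] [0. 0.]
glass [-37.8  23.9   3.5] [0.3 0.3]
  mean [-0.39 -0.71  2.81]
jaw [37.4 20.2 10.8] [0. 0.]
jaw [ 37.9 -18.7  13. ] [0.3 0.3]
  mean [37.62  0.73 11.91]
stop [-47.9  19.9   4.3] [0. 0.]
stop [-47.5 -20.2   5.5] [0. 0.]
  mean [-47.68  -0.11   4.9 ]
```

Plate position is good: x about 0, y about -0.8 mm, jaw 5.1 mm. The trailing end may be a few mm high though, and these views don't resolve height well, so I'll take a low side view to settle the tilt.

```bash
python3 - <<'E'
from pl import *
t=np.radians(58); o=ori(yaw+np.pi/2,t); p=bed+Rz@np.array([0,60,60])
q=kin.inverse_kinematics(p,o); print(q)
if q is not None:
    env.move_to(p+[0,0,80],ori(yaw+np.pi/2,.6)); env.move_to(p,o); d=cap("wrist","s1"); print(get_state()["time_s"],d["o"])
    P=[proj(d,bed+Rz@np.array(x)) for x in ([-37.5,25,0],[37.5,25,0],[-37.5,25,4],[37.5,25,4])]; print(np.round(P,1))
    u,v=np.mean(P,0).astype(int); print(u-80,v-60); cv2.imwrite("pics/s1z.png",cv2.resize(d["im"][v-60:v+60,u-80:u+80][:,:,::-1],None,fx=4.5,fy=4.5,interpolation=cv2.INTER_CUBIC))
E
```

```text
[ 0.84798077  0.89521213  1.26605597 -0.69688082  1.74643337  0.89093816]
37.275 [507.89432009 460.98721204  86.56183617]
[[220.  191.4]
 [351.2 192.7]
 [219.5 198.1]
 [351.6 199.4]]
205 135
```

```bash
ls -la pics/s1z.png
```

```text
-rw-r--r-- 1 agent agent 231461 Dec  6 07:41 pics/s1z.png
```

View pics/s1z.png

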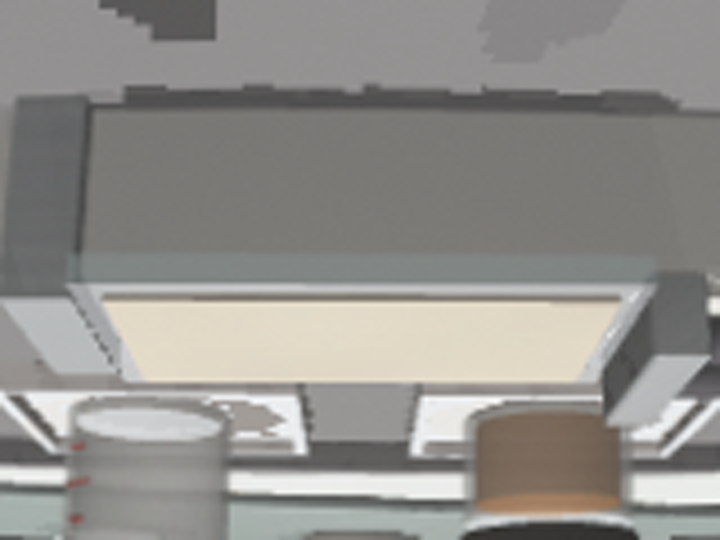

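```bash
python3 - <<'E'
from pl import *
d=load("s1"); im=d["im"].astype(float)
def onplane(u,v,y):
    r=Rz.T@ray(d,u,v); o=Rz.T@(d["o"]-bed); return o+r*(y-o[1])/r[1]
# subpixel top edge row (glass side -> border/coat) at columns
for c in (226,240,260,280,300,320,340,348):
    col=im[180:215,c-1:c+2].mean((1,2)); g=np.diff(col)
    def peak(lo,hi):
        i=lo+np.argmax(np.abs(g[lo:hi])); w=np.abs(g[i-1:i+2]); return 180+i+.5+(w[2]-w[0])/(w.sum()) if 0<i<len(g)-1 else None
    v1=peak(14,21); v0=peak(6,14)
    print(c,round(v0,2),onplane(c,v0,24.2).round(2),round(v1,2),onplane(c,v1,24.2).round(2))
E
```

```text
226 190.82 [-34.17  24.2   -0.62] 197.59 [-33.91  24.2    3.45]
240 190.84 [-26.04  24.2   -0.64] 197.55 [-25.85  24.2    3.38]
260 190.85 [-14.59  24.2   -0.71] 197.53 [-14.47  24.2    3.28]
280 190.93 [-3.23 24.2  -0.76] 199.54 [-3.17 24.2   4.36]
300 190.98 [ 8.12 24.2  -0.86] 197.75 [ 8.09 24.2   3.18]
320 191.1 [19.54 24.2  -0.94] 197.78 [19.44 24.2   3.06]
340 191.22 [31.14 24.2  -1.05] 197.81 [30.96 24.2   2.92]
348 191.46 [35.84 24.2  -0.99] 197.66 [35.64 24.2   2.76]
```

The underside runs from -0.6 to -1.0 mm over 65 mm, a tilt of about 0.006 rad, and the glass measures 4.0 mm thick, so the plate is flat on the bed. I'll back away and check the whole scene.

```bash
python3 - <<'E'
from pl import *
env.move_to([470,330,250],ori(yaw+1.,.4)); env.move_to([480,80,350],ori(.1,0)); env.dwell(.3)
cap("wrist","z0")
env.move_joints([-1.252,.307,1.506,0,1.328,-.073]); a=cap("top","z1"); b=cap("scene","z2"); s=get_state(); print(s["time_s"],s["force"])
A=cv2.convertScaleAbs(cv2.resize(a["im"][90:310,100:430],(600,400)),alpha=1.8); B=cv2.convertScaleAbs(cv2.resize(b["im"][130:330,170:510],(600,353)),alpha=1.5)
cv2.imwrite("pics/zt.png",A[:,:,::-1]); cv2.imwrite("pics/zs.png",B[:,:,::-1])
o=load("top1")
for nm,p in {"jarB":(326,219),"cap":(366,283)}.items():
    r=[]
    for d in (o,a):
        m=(d["im"].max(2)<48).astype(np.uint8); k,l,st,ce=cv2.connectedComponentsWithStats(m); i=min((i for i in range(1,k) if st[i,4]>100),key=lambda i:np.hypot(*(ce[i]-p))); r.append(ce[i].round(1))
    print(nm,r)
E
```

```text
41.8917 [ 0.11390317 -0.42401803  0.87482723]
jarB [array([326.5, 219.6]), array([326.5, 219.6])]
cap [array([366. , 283.4]), array([366. , 283.4])]
```

View pics/zt.png

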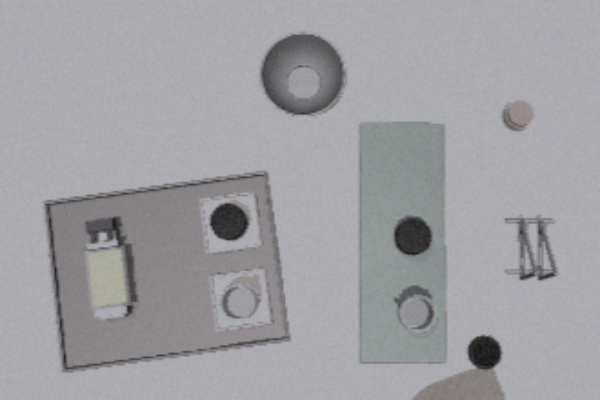

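View pics/zs.png

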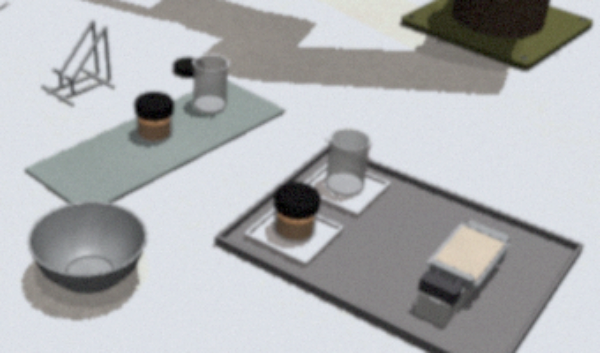

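```bash
python3 - <<'E'
from pl import *
d=load("z0"); print(proj(d,(601.7,110.5,52)),proj(d,(503,99,66)))
cv2.imwrite("pics/z0c.png",cv2.resize(d["im"][:300,60:460][:,:,::-1],None,fx=1.9,fy=1.9))
E
```

```text
[267.42660371  77.06138383] [268.32155878 154.71774485]
```

View pics/z0c.png

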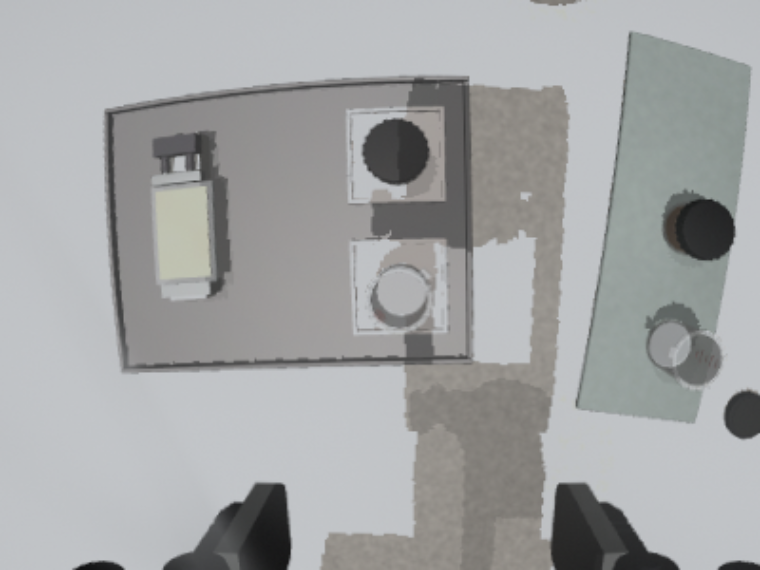

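The jar is centred in the far recess and the beaker stands in the near one. The plate is clamped coating up, and nothing else has moved.

```bash
python3 -c "
from h import *
sign_off(); print(get_state()['time_s'])"
```

```text
the job is handed in; nothing more can be done
the job is handed in; nothing more can be done
```

The kit tray is complete and the job is handed in, at about 42 s of the 53 s allowed. A beaker was already in the near recess, so I moved one jar from the mat to the far recess. I took the plate by its long edges, set it nose-down against the jaw, pushed by feel with at most about 9 N on the wrist, lowered the other end inside the stop, and released it.

**Last checks**
- **Jar:** it is upright and centred in its recess to within a few mm.
- **Spare pieces and bystanders:** the spare jar and the loose cap are at the same pixels as at the start. By eye, the spare beaker, bowl and pot have not moved.
- **Plate:** it lies coating up, centred to about 0.5 mm lengthwise and 1 mm sideways. The jaw is pushed back about 5.1 mm.
- **Flatness:** the low side view gives a tilt along its length of about 0.006 rad.

**Disagreements**
- **Tilt:** the two overhead views suggested one end of the plate was 3–5 mm high. They resolve height poorly, and the side view showed it flat on the bed.
- **Bed height:** touch and the side view put the bed 1–1.5 mm lower than the 27.2 mm I first measured from images.
- **Jar height:** my two-view measurement of the cap gave 40 mm against the expected 52 mm, because the two camera positions were too close together. I used the 52 mm from the text, which the cap's apparent size supported.

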